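# Hold the pliers over the demagnetiser

## Robot

A 7-joint arm with a two-finger parallel gripper is mounted at the origin on a cart in front of the work surface, level with it; the furniture and walls round the work are solid. World frame = base frame: x ahead of the robot, y to its left, z up, the work surface at z = 0. Lengths are in m, angles in rad, forces in N, time in s.
With the tool pointing down it reaches from about 0.4 to 0.85 m from the base axis. Payload 10.4 kg.
Tool frame: the origin (TCP) lies midway between the tips of the shut fingers; the grasp point (between the pads) lies 19 mm behind it (manip.pinch_z is the distance from the TCP to the grasp point, in m); y points along the fingers, x is the direction in which the jaws open and shut, and the axes are right-handed (so a half turn about y gives the same grasp; the last joint's range is limited). The gripper opens to 85 mm and grips with 20 to 120 N. Pads are 22 mm wide; open, the fingers measure 114 mm over their backs; the gripper's body (76 mm by 85 mm) begins 54 mm behind the grasp point. The pads swing forward as they close: fully open they stand 13 mm farther back than shut.
Start: joints at [1.223, 0.332, -0.065, 1.46, 0.022, 1.35, -0.088], TCP at [0.199, -0.592, 0.231] pointing down, gripper open.
Joint ranges: [-2.6, 2.6], [-0.5, 2.12], [-1.47, 1.34], [0.16, 2.42], [-1.27, 4.41], [0.06, 2.06], [-2.6, 2.6]. Speed limits (rad/s): [2.22, 2.22, 2.79, 2.79, 3.14, 3.14, 3.14].

## Interface

Orientations are given as a unit quaternion [x, y, z, w].
In Python, from workcell import manip gives the robot as it stands.
- The arm moves only by the shell command python3 -m pendant 'ROWS' [OPENING] [FORCE]. ROWS is a JSON object of lists of equal length, an entry for each row: "offset": the shift along the tool's x, y, z scaled (see below), a list of three; "turn": the turn, a rotation vector about the tool's x, y, z scaled (see below), a list of three. A call has 1 to 12 rows; each row is the pose to reach, as a shift and turn from the pose measured when the call began, along the tool's axes at that moment; what a row does not reach only later rows make up. The controller multiplies each number of a shift by 200 mm and each number of a turn by 45 degrees. A row lasts 1/8 s, in which the tool goes at most 62.5 mm and 10.7 degrees, less where a joint would pass 70% of its speed; a pose out of reach is approached as far as the arm can. A call with a number of a shift or a turn outside -1 to 1 is refused whole. A call with a gripper value outside its range is refused whole. OPENING is the opening in per cent of the stroke, from 0 (shut) to 100 (fully open), set as the call begins (- or left out, the last holds). The fingers move at their own pace and stop on an object; FORCE is the grip in N (left out, the last holds). Time passes only in rows, so rows that repeat a pose let the fingers close. It gives the time, the measured TCP pose, the force and the opening at its end, in the units of the state.
- manip.get_obs(): the state, without advancing time (a new reading comes with each control period).
- manip.camera(name): name is "side" or "top"; returns (picture, depth): 384x512x3 uint8, red, green, blue; 384x512 float32, m along the optical axis (not along the pixel's ray), 0 where there is no reading.
- manip.camera_model(name): a dict with "intrinsics" (3x3 intrinsics, pixels), "k1" (the pictures are not rectified: a ray, as slopes to the right and down, at radius r is drawn at 1 + k1 r^2 times it, then the intrinsics apply), "R" (3x3) and "t" (3): a world point X has camera coordinates R X + t. Camera axes: x right, y down, z forward; pixel columns grow to the right and rows downward; lengths in m; the calibration is good to about 2 mm. A picture is of the moment at which its call begins. camera_model takes no time and is no camera call.
- manip.hand_in(): hands the job in, once; it reports no verdict.
The state is a dict: "clock": time; "joint_pos": joint angles; "joint_velocities": joint speeds; "tau": joint torques, N m; "position": TCP position; "ee_rot": TCP orientation; "ft_force": force on the tool from outside, world axes, zero at the start; "torque": the same for the moment, N m; "grip_width": opening from 0.0 (shut) to 1.0 (fully open).
Only numpy, scipy, OpenCV 4.12 (cv2) and the standard library are available. Lean on these libraries where they do the work, as an engineer would, in place of code of your own. Each camera call takes 0.05 s, during which the arm holds its last target. There are 200 camera calls.

## Task

The combination pliers have become magnetic: pick them up, lift them over the arched flexible shaft without touching it, and hold them level above the small demagnetiser, with the middle of their jaws about a centimetre above the gap between its two steel poles and the pliers lined up lengthwise from pole to pole (either way round). Never touch the demagnetiser with pliers or gripper, and leave the mug, the bottle and the polishing bar where they are. Finish while still holding the pliers there, motionless; do not put them down or let go.

Things in the scene. Friction and masses are not known exactly. Their poses are not given: they have to be found in the camera images.
- pliers_center (a point): (All sizes in mm.) Middle of the combination pliers (two blue handles, steel head; rigid, 166 long, 14 thick, 0.18 kg), half-way up: 7 above the bench when lying. x points along them to the jaws, y across, z up. Width over the outsides: 60 at x = -80, 42 at -20, 38 at -10, 32 at 10, 22 at 30, 12 at the jaw tip, x = 83. Centre of mass x = -5. Grip them across both sides, x = -30 to 10.
- pliers_jaws (a point): The middle of the pliers' jaws: 58 from pliers_center along its x axis, at the same height, same axes. The jaws are 10 thick, so their underside is 5 below this point.
- pole_gap (a point): Target: the middle of the gap between the demagnetiser's two poles, level with the poles' tops, 50 above the bench. x runs horizontally from pole to pole (across the gap), z is up. Each pole is a flat steel plate, 32 along x and 44 along y; the gap is 10 wide.
- demagnetiser: Small table-top demagnetiser, fixed to the bench: grey housing 90 (x) by 70 (y), 42 high, black top plate to 44.5, two flat steel poles on top to 50, dark rocker switch on its -x end. Origin under its centre on the bench; x runs from pole to pole.
- flex_shaft: The thick, brown, ribbed flexible drive shaft that arches over the bench between pliers and demagnetiser; fixed, stiff, about 30 thick. Its origin lies low down beside the bench and is of no use; see the shaft_top points.
- shaft_top0 (a point): Point on the top of the flexible shaft near its handpiece end, 162 above the bench (the handpiece then slopes down to the bench 60 farther from the robot).
- shaft_top1 (a point): Point on the top of the flexible shaft, 216 above the bench.
- shaft_top2 (a point): Point on the top of the flexible shaft, 245 above the bench.
- shaft_top3 (a point): Point on the top of the flexible shaft at its highest, 252 above the bench; nearer the robot the shaft drops over the bench's front edge.
- tea_mug: Bystander: blue mug standing on the bench, 84 wide, 123 with its handle, 96 tall. Origin under its centre.
- flux_bottle: Bystander: white bottle with a blue cap standing on the bench, 48 wide, 84 tall. Origin under its centre.
- polish_bar: Bystander: brown polishing bar lying on the bench, 111 by 46, 33 tall. Origin under its centre.
- pliers: The pliers themselves, origin at the middle of their length on the underside, axes as pliers_center.
There are look-alikes about, which are no part of the job. Leave any yellow look-alike of the demagnetiser alone.

How it is judged:
By the outcome, as a careful person would: the job done as asked, in the order asked, and still so for the second after the job is handed in, while the arm keeps its last pose, push and grip.
It also fails if it takes over 48 s, if anything falls off the work surface, if the arm or the gripper's body presses on something with over 40 N, if the wrist force passes 120 N, or if a joint passes its speed limit or range.

## Working session

There is one attempt and no reset: what is moved stays moved. The work goes in short steps, Python scripts to look and compute and a shell command to move; the robot and the scene stay as the last step left them, time stands still between calls to the robot, and variables do not carry over. Pictures are saved under pics/ and viewed, about 8 in all and at most 12, crops included, and the job is handed in when it is done.

```bash
ls; mkdir -p pics; cat > h.py <<'E'
import numpy as np,cv2
from workcell import manip
from scipy.spatial.transform import Rotation as Ro
def snap(n,tag):
    p,d=manip.camera(n); cv2.imwrite(f'pics/{tag}.png',p[:,:,::-1]); np.savez(f'{tag}.npz',p=p,d=d); return p,d
def cloud(n,d):
    m=manip.camera_model(n);K=np.array(m['intrinsics']);R=np.array(m['R']);t=np.array(m['t'])
    h,w=d.shape;u,v=np.meshgrid(np.arange(w),np.arange(h))
    x=(u-K[0,2])/K[0,0];y=(v-K[1,2])/K[1,1];a,b=x.copy(),y.copy()
    for _ in range(8):
        s=1+m['k1']*(a*a+b*b);a,b=x/s,y/s
    C=np.stack([a*d,b*d,d],-1); W=(C-t)@R; W[d<=0]=np.nan; return W
E
python3 - <<'E'
from h import *
for n in('top','side'):
    p,d=snap(n,n+'0');m=manip.camera_model(n);print(n,m)
a=np.hstack([cv2.imread('pics/top0.png'),cv2.imread('pics/side0.png')])
o=manip.get_obs();print(o)
E
```

```text
pics
top {'intrinsics': array([[360.05480612,   0.        , 254.12539209],
       [  0.        , 360.05480612, 188.47714821],
       [  0.        ,   0.        ,   1.        ]]), 'k1': -0.0904713721945278, 'R': array([[-0.02392743, -0.99969338,  0.00637412],
       [-0.97628109,  0.02199374, -0.21538686],
       [ 0.21518063, -0.01137659, -0.976508  ]]), 't': array([0.02553217, 0.58999176, 0.88191609])}
side {'intrinsics': array([[471.58550865,   0.        , 254.1348008 ],
       [  0.        , 471.58550865, 185.78885451],
       [  0.        ,   0.        ,   1.        ]]), 'k1': -0.15905457430702066, 'R': array([[-0.06288995,  0.9980034 , -0.00583726],
       [ 0.77305536,  0.04501382, -0.63273942],
       [-0.63121333, -0.04430547, -0.77434279]]), 't': array([ 0.02869674, -0.5173294 ,  2.04024435])}
{'clock': 0.1, 'joint_pos': array([ 1.22337392,  0.33281713, -0.06471333,  1.46083667,  0.02158803,
        1.34991021, -0.08850063]), 'joint_velocities': array([-0.0019394 , -0.00136519, -0.00181522, -0.00178064, -0.00027814,
       -0.00056906,  0.00052817]), 'tau': array([ 1.56556369e-03, -6.26746631e+01,  4.93574794e-02, -3.92430389e+01,
        1.64495723e-02,  6.92534362e-03, -9.28534178e-05]), 'position': array([ 0.19936565, -0.59200009,  0.23060011]), 'ee_rot': array([-0.57402355,  0.41293773, -0.41218806,  0.57452623]), 'ft_force': array([-0.46070989,  0.00774188,  0.57741036]), 'torque': array([ 0.01752767, -0.05411969,  0.0608708 ]), 'grip_width': 1.0021475304779806}
```

View pics/top0.png

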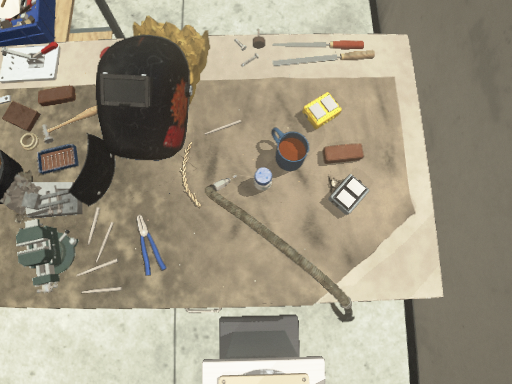

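View pics/side0.png

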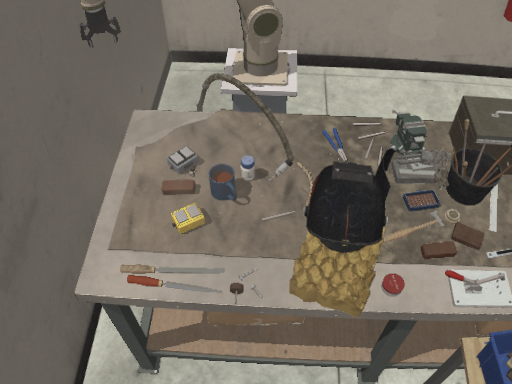

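The top view shows the pliers at about (150,245), with the jaws at the upper end (140,218). The demagnetiser is at (349,193), the mug at (291,148), the bottle at (263,178) and the bar at (343,153). The shaft runs from (212,190) to (348,300). The yellow look-alike is at (322,109). The side view agrees.

```bash
cat > m.py <<'E'
from h import *
f=np.load('top0.npz');p,d=f['p'],f['d'];W=cloud('top',d)
g=np.load('side0.npz');ps,ds=g['p'],g['d'];S=cloud('side',ds)
Image=[]
def big(p,u0,u1,v0,v1,s): return cv2.resize(p[v0:v1,u0:u1],None,fx=s,fy=s,interpolation=cv2.INTER_CUBIC)[:,:,::-1]
a=big(p,120,180,205,285,5);b=big(p,315,380,165,225,6);c=cv2.resize(big(ps,155,215,135,175,6),(360,240))
H=max(a.shape[0],b.shape[0]); im=np.zeros((600,800,3),np.uint8)
im[:a.shape[0],:a.shape[1]]=a; im[:b.shape[0],310:310+b.shape[1]]=b; im[362:600,310:670]=c[:238]
cv2.imwrite('pics/crop1.png',im)
# pliers: blue + z
hsv=cv2.cvtColor(p,cv2.COLOR_RGB2HSV)
z=W[...,2]
print('bench z',np.nanmedian(z[215:235,160:180]),np.nanmedian(z[200:215,300:320]))
blue=(hsv[...,0]>100)&(hsv[...,0]<125)&(hsv[...,1]>120); blue[:, :125]=0;blue[:,180:]=0;blue[:210]=0;blue[285:]=0
q=W[blue];print('blue',blue.sum(),np.nanmean(q,0),np.nanmin(q,0),np.nanmax(q,0))
tall=np.zeros_like(blue);R=np.s_[210:282,128:172];tall[R]=(z[R]>0.006)&(z[R]<0.03)
q=W[tall];print('tall',len(q),q.mean(0))
c,s,vt=np.linalg.svd(q[:,:2]-q[:,:2].mean(0));ax=vt[0]*np.sign(vt[0][0]);pr=(q[:,:2]-q[:,:2].mean(0))@ax
mid=q[:,:2].mean(0)+ax*(pr.min()+pr.max())/2;print('axis',np.degrees(np.arctan2(ax[1],ax[0])),'len',np.ptp(pr),'mid',mid,'zmed',np.median(q[:,2]))
# demag
for nm,P,pic,box in(('top',W,p,np.s_[165:225,320:380]),('side',S,ps,np.s_[140:175,160:205])):
    Q=P[box].reshape(-1,3);px=pic[box].reshape(-1,3).astype(int)
    k=(Q[:,2]>0.036)&(Q[:,2]<0.06);r=cv2.minAreaRect((Q[k][:,:2]*1000).astype(np.float32));print(nm,'top k',k.sum(),r)
    k2=k&(px.min(1)>150);r=cv2.minAreaRect((Q[k2][:,:2]*1000).astype(np.float32));print(nm,'poles',k2.sum(),r,np.median(Q[k2][:,2]))
# shaft
for nm,P in(('top',W),('side',S)):
  zz=P[...,2];k=(zz>0.05)&(zz<0.3)
  for lo,hi in((.155,.17),(.21,.22),(.24,.26)):
    kk=(zz>lo)&(zz<hi)&(P[...,0]<.6)&(P[...,0]>.1)&(P[...,1]<.2);Q=P[kk];print(nm,lo,len(Q),np.median(Q,0),Q.min(0),Q.max(0))
for nm,box in(('mug',np.s_[125:172,270:310]),('bottle',np.s_[165:190,252:274]),('bar',np.s_[142:165,320:367])):
    Q=W[box].reshape(-1,3);k=Q[:,2]>.02;print(nm,Q[k].min(0),Q[k].max(0))
E
python3 m.py
```

```text
bench z 0.0006160363192783447 0.0016736035309557725
blue 226 [0.42541342 0.29538733 0.01211155] [0.37482189 0.2561808  0.00732416] [0.48200375 0.3224192  0.01778777]
tall 515 [0.44829615 0.30175208 0.01086545]
axis 19.30160260109725 len 0.17015112184181563 mid [0.45491677 0.30407079] zmed 0.0106818952386015
top top k 841 ((576.8001708984375, -246.4766082763672), (70.76376342773438, 90.09548950195312), 45.75506591796875)
top poles 477 ((577.8701171875, -247.98826599121094), (67.07110595703125, 86.27882385253906), 46.35544204711914) 0.05004255167400884
side top k 384 ((582.1322021484375, -246.7811279296875), (76.62932586669922, 91.26041412353516), 45.070106506347656)
side poles 124 ((581.4181518554688, -249.19078063964844), (42.73986053466797, 71.16304779052734), 48.00426483154297) 0.04972798722677017
top 0.155 81 [0.53589543 0.08803582 0.1614536 ] [ 0.2956661  -0.19600709  0.15503804] [0.5515457  0.10088228 0.16976304]
top 0.21 144 [0.48542735 0.02715146 0.21539977] [ 0.32480542 -0.1605185   0.21003227] [0.50867746 0.047787   0.21997713]
top 0.24 673 [ 0.40934205 -0.06158666  0.24711781] [ 0.35799407 -0.12210712  0.24006887] [ 0.46496834 -0.00249704  0.25401121]
side 0.155 292 [ 0.42105228 -0.72071318  0.16238811] [ 0.10285613 -0.7276571   0.15511916] [0.59801645 0.10013018 0.16996639]
side 0.21 222 [ 0.44330378 -0.72078865  0.21488069] [ 0.11530365 -0.72765581  0.21004389] [0.59949815 0.04739047 0.21994992]
side 0.24 500 [ 0.41241891 -0.71944197  0.24887309] [ 0.10723696 -0.72728286  0.24013586] [ 0.59945818 -0.00507699  0.25997712]
mug [ 0.63227637 -0.13201206  0.02002202] [ 0.75519383 -0.03047713  0.10004188]
bottle [ 0.5964831  -0.0367376   0.02086766] [0.64340361 0.01147244 0.0895329 ]
bar [ 0.67149376 -0.29813426  0.02019025] [ 0.72362072 -0.18596275  0.039963  ]
```

View pics/crop1.png

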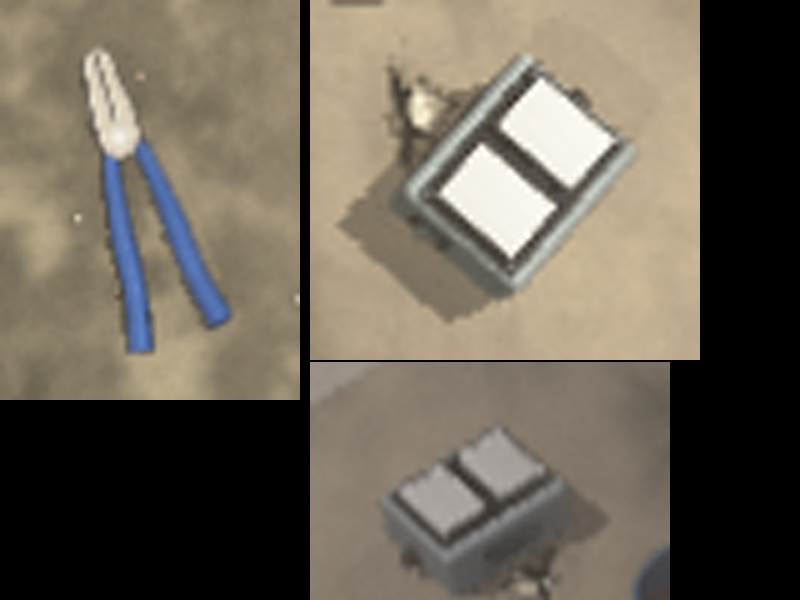

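```bash
cat > m2.py <<'E'
from h import *
o=manip.get_obs();R=Ro.from_quat(o['ee_rot']).as_matrix();print(R.round(3))
print('pinch',manip.pinch_z)
f=np.load('top0.npz');p,d=f['p'],f['d'];W=cloud('top',d)
g=p.min(-1);m=np.zeros(g.shape,np.uint8);m[165:225,320:380]=(g[165:225,320:380]>200)
n,l,st,c=cv2.connectedComponentsWithStats(m)
P=[]
for i in range(1,n):
    if st[i,4]>40:
        r=cv2.minAreaRect((W[l==i][:,:2]*1000).astype(np.float32));P.append(W[l==i].mean(0));print(st[i,4],c[i],P[-1],r)
P=np.array(P);dd=P[0]-P[1];print('gap',P.mean(0),np.linalg.norm(dd[:2]),np.degrees(np.arctan2(dd[1],dd[0])))
# pliers by colour; rays put on z=12mm plane
hsv=cv2.cvtColor(p,cv2.COLOR_RGB2HSV).astype(int)
m=np.zeros(g.shape,np.uint8);b=np.s_[210:285,125:180]
H=hsv[b];m[b]=(H[...,0]>95)&(H[...,0]<130)&(H[...,1]>100)
n,l,st,c=cv2.connectedComponentsWithStats(m)
E=[]
for i in range(1,n):
    if st[i,4]>30:
        q=W[l==i][:,:2];v=np.linalg.svd(q-q.mean(0))[2][0];v*=-np.sign(v[0]);pr=(q-q.mean(0))@v
        e=q[pr>pr.max()-.006].mean(0);s=q[pr<pr.min()+.006].mean(0);E.append((s,e));print('handle',st[i,4],'start',s,'end',e)
st=np.zeros(g.shape,bool);st[212:240,132:152]=True
k=st&(W[...,2]>.006)&(hsv[...,1]<60)&(m==0);q=W[k][:,:2];print('head',k.sum(),q.mean(0),q[q[:,0].argmax()])
if len(E)==2:
    s=(E[0][0]+E[1][0])/2;e=(E[0][1]+E[1][1])/2;t=q[q[:,0]>q[:,0].max()-.005].mean(0)
    for a,bb in((e,t),(e,s),(s,t)):
        v=bb-a;print(np.linalg.norm(v),np.degrees(np.arctan2(v[1],v[0])))
    print('mid',(e+t)/2)
E
python3 m2.py
```

```text
[[ 0.319 -0.     0.948]
 [-0.948  0.001  0.319]
 [-0.001 -1.    -0.   ]]
pinch 0.0187
170 [355.51176471 186.62941176] [nan nan nan] ((591.8806762695312, -261.92022705078125), (41.12260437011719, 32.17108154296875), 46.2956428527832)
176 [345.66477273 197.94318182] [ 0.56203957 -0.23218708  0.05066272] ((561.9634399414062, -232.1212921142578), (42.105857849121094, 30.66244125366211), 48.254364013671875)
gap [nan nan nan] nan nan
handle 128 start [0.47975704 0.3027203 ] end [0.39164759 0.25934116]
handle 143 start [0.47311146 0.32007004] end [0.37692324 0.30059673]
head 151 [0.50411084 0.32131908] [0.5349625  0.33122578]
0.15723989607666863 18.87591125600793
0.09736023340898409 18.83130942963695
0.059879740130759286 18.94843069141838
mid [0.4586773  0.30540404]
```

```bash
cat > go.py <<'E'
import sys
from h import *
o=manip.get_obs();R=Ro.from_quat(o['ee_rot']).as_matrix();c=o['position']
print(o['clock'],c.round(4),o['joint_pos'].round(2),'xyaw',np.degrees(np.arctan2(R[1,0],R[0,0])).round(2),'down',R[:,1].round(3),'g',round(o['grip_width'],3),'F',o['ft_force'].round(1))
a=sys.argv[1:]
for s in a:
    t=np.array(eval('['+s+']'));dlt=t-c;print(s,(R.T@dlt/0.2).round(3));c=t
E
python3 go.py .35,-.44,.33 .46,-.28,.36 .52,-.10,.36 .52,.08,.36 .47,.24,.30 .448,.3016,.12 .448,.3016,.001
```

```text
0.1 [ 0.1994 -0.592   0.2306] [ 1.22  0.33 -0.06  1.46  0.02  1.35 -0.09] xyaw -71.39 down [-0.     0.001 -1.   ] g 1.002 F [-0.5  0.   0.6]
.35,-.44,.33 [-0.48  -0.496  0.956]
.46,-.28,.36 [-0.583 -0.149  0.777]
.52,-.10,.36 [-0.757  0.001  0.572]
.52,.08,.36 [-0.853  0.001  0.287]
.47,.24,.30 [-0.838  0.301  0.018]
.448,.3016,.12 [-0.326  0.9   -0.006]
.448,.3016,.001 [0.001 0.595 0.   ]
```

```bash
python3 -m pendant '{"offset":[[-0.1,-0.3,0.2],[-0.3,-0.5,0.5],[-0.48,-0.5,0.95],[-0.48,-0.5,0.95],[-0.48,-0.5,0.95],[-0.48,-0.5,0.95]],"turn":[[0,0,0],[0,0,0],[0,0,0],[0,0,0],[0,0,0],[0,0,0]]}' 100; python3 -m pendant '{"offset":[[-0.58,-0.15,0.78],[-0.58,-0.15,0.78],[-0.58,-0.15,0.78],[-0.58,-0.15,0.78],[-0.58,-0.15,0.78]],"turn":[[0,0,0],[0,0,0],[0,0,0],[0,0,0],[0,0,0]]}'; python3 go.py .52,-.10,.36 .52,.08,.36 .47,.24,.30 .448,.3016,.12
```

```text
clock: 0.85
position: [0.3483, -0.4408, 0.3304]
ee_rot: [-0.574, 0.413, -0.412, 0.574]
ft_force: [-0.8, -0.6, 0.2]
grip_width: 1.003
clock: 1.48
position: [0.4585, -0.2824, 0.36]
ee_rot: [0.574, -0.414, 0.412, -0.574]
ft_force: [-0.6, -0.9, 0.3]
grip_width: 0.999
1.475 [ 0.4585 -0.2824  0.36  ] [ 0.77  0.13 -0.34  1.45  0.04  1.57 -0.81] xyaw -71.47 down [-0.002  0.001 -1.   ] g 0.999 F [-0.6 -0.9  0.3]
.52,-.10,.36 [-0.767  0.001  0.581]
.52,.08,.36 [-0.853  0.001  0.286]
.47,.24,.30 [-0.837  0.301  0.018]
.448,.3016,.12 [-0.325  0.901 -0.005]
```

```bash
Z='[0,0,0]'; python3 -m pendant '{"offset":[[-0.77,0,0.58],[-0.77,0,0.58],[-0.77,0,0.58],[-0.77,0,0.58],[-0.77,0,0.58]],"turn":[[0,0,0],[0,0,0],[0,0,0],[0,0,0],[0,0,0]]}'; python3 -m pendant '{"offset":[[-0.85,0,0.29],[-0.85,0,0.29],[-0.85,0,0.29],[-0.85,0,0.29],[-0.85,0,0.29]],"turn":[[0,0,0],[0,0,0],[0,0,0],[0,0,0],[0,0,0]]}';  python3 -m pendant '{"offset":[[-0.84,0.3,0.02],[-0.84,0.3,0.02],[-0.84,0.3,0.02],[-0.84,0.3,0.02],[-0.84,0.3,0.02]],"turn":[[0,0,0],[0,0,0],[0,0,0],[0,0,0],[0,0,0]]}'; python3 go.py .448,.3016,.12
```

```text
clock: 2.1
position: [0.5191, -0.102, 0.3596]
ee_rot: [0.574, -0.415, 0.413, -0.573]
ft_force: [-0.5, -1.2, -0.0]
grip_width: 0.999
clock: 2.72
position: [0.5211, 0.0745, 0.3593]
ee_rot: [0.573, -0.416, 0.414, -0.572]
ft_force: [0.3, -0.8, 0.4]
grip_width: 1.001
clock: 3.35
position: [0.4737, 0.2328, 0.2994]
ee_rot: [0.573, -0.417, 0.415, -0.571]
ft_force: [1.2, -0.7, 0.3]
grip_width: 1.001
3.35 [0.4737 0.2328 0.2994] [ 0.15  0.16 -0.77  1.57  0.11  1.46 -1.88] xyaw -72.08 down [-0.004 -0.001 -1.   ] g 1.001 F [ 1.2 -0.7  0.3]
.448,.3016,.12 [-0.367  0.897 -0.013]
```

```bash
python3 -m pendant '{"offset":[[-0.37,0.9,-0.01],[-0.37,0.9,-0.01],[-0.37,0.9,-0.01],[-0.37,0.9,-0.01],[-0.37,0.9,-0.01],[-0.37,0.9,-0.01]],"turn":[[0,-0.02,0],[0,-0.02,0],[0,-0.02,0],[0,-0.02,0],[0,-0.02,0],[0,-0.02,0]]}'; python3 go.py .448,.3016,.06 .448,.3016,.001; python3 - <<'E'
from h import *
im=[]
for n,(u0,u1,v0,v1) in(('top',(90,220,170,300)),('side',(280,400,80,200))):
    p,d=snap(n,n+'1');im.append(cv2.resize(p[v0:v1,u0:u1,::-1],(400,400)))
cv2.imwrite('pics/hover.png',np.hstack(im))
E
```

```text
clock: 4.1
position: [0.4506, 0.3017, 0.1216]
ee_rot: [0.575, -0.412, 0.412, -0.574]
ft_force: [0.8, -0.9, 0.3]
grip_width: 1.002
4.1 [0.4506 0.3017 0.1216] [-0.    0.34 -0.78  1.78  0.27  1.13 -2.12] xyaw -71.33 down [-0. -0. -1.] g 1.002 F [ 0.8 -0.9  0.3]
.448,.3016,.06 [-0.004  0.308 -0.013]
.448,.3016,.001 [0.    0.295 0.   ]
```

View pics/hover.png

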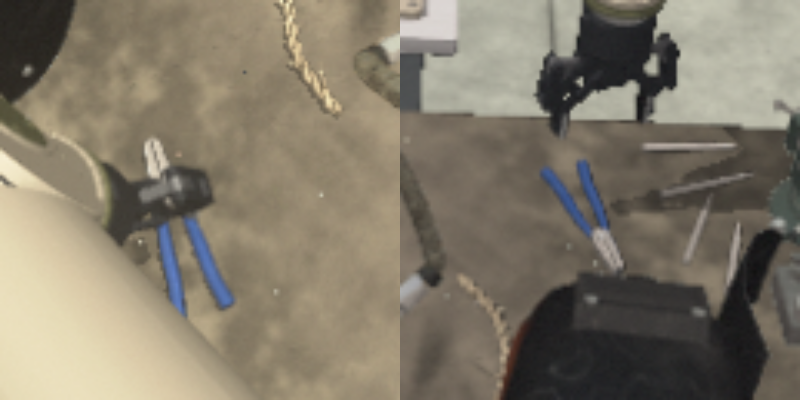

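The gripper straddles the pliers just behind the head: crop (170,190) in the top view, and above the pliers in the side view. I'll descend now.

```bash
python3 -m pendant '{"offset":[[0,0.2,-0.01],[0,0.4,-0.01],[0,0.5,-0.01],[0,0.5,-0.01]],"turn":[[0,0,0],[0,0,0],[0,0,0],[0,0,0]]}'; python3 go.py .448,.3016,.001
```

```text
clock: 4.7
position: [0.4479, 0.301, 0.0209]
ee_rot: [0.575, -0.413, 0.412, -0.574]
ft_force: [0.1, 1.6, 0.1]
grip_width: 1.003
4.7 [0.4479 0.301  0.0209] [-0.06  0.47 -0.73  1.86  0.38  0.95 -2.21] xyaw -71.3 down [-0.002 -0.001 -1.   ] g 1.003 F [0.1 1.6 0.1]
.448,.3016,.001 [-0.003  0.099  0.002]
```

```bash
python3 -m pendant '{"offset":[[0,0.05,0],[0,0.1,0],[0,0.1,0]],"turn":[[0,0,0],[0,0,0],[0,0,0]]}'; python3 -m pendant '{"offset":[[0,0,0],[0,0,0],[0,0,0],[0,0,0],[0,0,0],[0,0,0],[0,0,0],[0,0,0]],"turn":[[0,0,0],[0,0,0],[0,0,0],[0,0,0],[0,0,0],[0,0,0],[0,0,0],[0,0,0]]}' 0 70;  python3 go.py .448,.3016,.06
```

```text
clock: 5.08
position: [0.4476, 0.3007, 0.0004]
ee_rot: [0.576, -0.413, 0.412, -0.574]
ft_force: [-0.2, -0.1, -0.6]
grip_width: 1.001
clock: 6.08
position: [0.4478, 0.3009, 0.0014]
ee_rot: [0.575, -0.412, 0.412, -0.574]
ft_force: [-3.1, -2.5, 10.5]
grip_width: 0.437
6.075 [0.4478 0.3009 0.0014] [-0.08  0.5  -0.71  1.87  0.41  0.92 -2.23] xyaw -71.28 down [-0.002 -0.002 -1.   ] g 0.437 F [-3.1 -2.5 10.5]
.448,.3016,.06 [-0.003 -0.293  0.001]
```

```bash
python3 -m pendant '{"offset":[[0,-0.1,0],[0,-0.25,0],[0,-0.5,0],[0,-0.5,0],[0,-0.5,0]],"turn":[[0,0,0],[0,0,0],[0,0,0],[0,0,0],[0,0,0]]}';  python3 - <<'E'
from h import *
im=[]
for n,(u0,u1,v0,v1) in(('top',(90,220,170,300)),('side',(280,400,60,180))):
    p,d=snap(n,n+'2');im.append(cv2.resize(p[v0:v1,u0:u1,::-1],(400,400)))
cv2.imwrite('pics/lift.png',np.hstack(im))
E
python3 go.py .448,.3016,.28 .448,.3016,.36 .50,.15,.36 .52,0,.36
```

```text
clock: 6.7
position: [0.4479, 0.3007, 0.1015]
ee_rot: [0.575, -0.412, 0.412, -0.574]
ft_force: [0.6, 0.6, -2.4]
grip_width: 0.439
6.8 [0.4474 0.3005 0.1005] [-0.01  0.37 -0.78  1.81  0.29  1.09 -2.14] xyaw -71.28 down [-0.003 -0.003 -1.   ] g 0.439 F [-0.5 -0.5 -1.1]
.448,.3016,.28 [-0.003 -0.898  0.001]
.448,.3016,.36 [ 0.001 -0.4   -0.002]
.50,.15,.36 [0.801 0.001 0.003]
.52,0,.36 [ 0.742  0.002 -0.146]
```

View pics/lift.png

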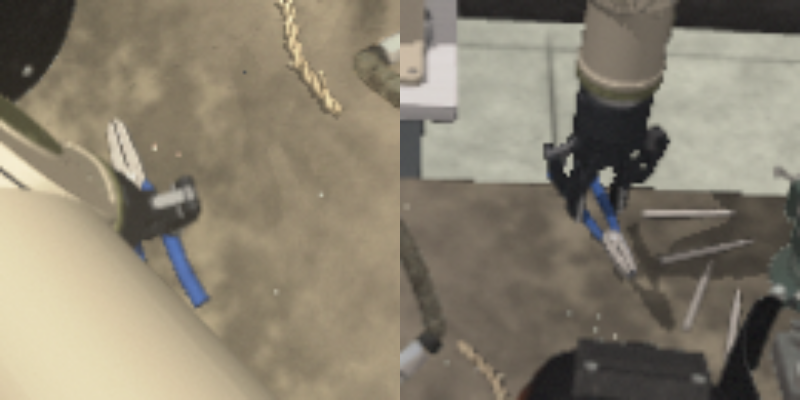

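The pliers are held and off the bench: jaws at crop (120,140) in the top view, and they look level in the side view.

```bash
python3 -m pendant '{"offset":[[0,-0.3,0],[0,-0.6,0],[0,-0.9,0],[0,-0.9,0],[0,-0.9,0]],"turn":[[0,0,0],[0,0,0],[0,0,0],[0,0,0],[0,0,0]]}'; python3 -m pendant '{"offset":[[0,-0.2,0],[0,-0.4,0],[0.2,-0.4,0],[0.4,-0.4,0],[0.6,-0.4,0],[0.8,-0.4,0],[0.8,-0.4,0],[0.8,-0.4,0]],"turn":[[0,0,0],[0,0,0],[0,0,0],[0,0,0],[0,0,0],[0,0,0],[0,0,0],[0,0,0]]}';  python3 - <<'E'
from h import *
for n in('top','side'):snap(n,n+'3')
W=cloud('side',np.load('side3.npz')['d']);p=np.load('side3.npz')['p']
o=manip.get_obs();R=Ro.from_quat(o['ee_rot']).as_matrix();L=(W-o['position'])@R
k=(abs(L[...,0])<.04)&(abs(L[...,1])<.03)&(abs(L[...,2])<.11)
for a in np.arange(-.11,.11,.02):
    kk=k&(L[...,2]>a)&(L[...,2]<a+.02)
    if kk.sum()>3:q=L[kk];print(round(a,3),kk.sum(),np.percentile(q[:,0],[2,50,98]).round(4),np.percentile(q[:,1],[5,50,95]).round(4))
print('maxz',L[k][:,2].max())
cv2.imwrite('pics/x3.png',p[:,:,::-1])
E
python3 go.py .52,0,.36 .51,-.16,.36
```

```text
clock: 7.42
position: [0.4476, 0.3004, 0.2788]
ee_rot: [0.577, -0.413, 0.411, -0.572]
ft_force: [-0.1, 0.6, -2.2]
grip_width: 0.432
clock: 8.43
position: [0.4988, 0.1495, 0.3575]
ee_rot: [0.577, -0.414, 0.41, -0.572]
ft_force: [-0.3, 0.3, -1.0]
grip_width: 0.437
-0.07 14 [-0.0247 -0.0165  0.0213] [-0.0145 -0.0103 -0.0044]
-0.05 19 [-0.0206 -0.0116  0.0272] [-0.0124 -0.0091 -0.0051]
-0.03 23 [-0.0187 -0.0117  0.0126] [-0.018  -0.0084 -0.005 ]
-0.01 70 [-0.0287 -0.008   0.0351] [-0.0275 -0.013  -0.003 ]
0.01 61 [-0.0215  0.0109  0.0288] [-0.0278 -0.0094 -0.0044]
0.03 36 [-0.0088  0.0062  0.0155] [-0.0109 -0.0081 -0.0003]
0.05 40 [-0.0089  0.0025  0.0116] [-0.0101 -0.0071 -0.0005]
0.07 34 [-0.0079  0.004   0.01  ] [-0.0096 -0.0063  0.002 ]
0.09 18 [-0.0055  0.0013  0.0078] [-0.0083 -0.004   0.0047]
maxz 0.09901036756030221
8.525 [0.4988 0.1503 0.3582] [ 0.27  0.12 -0.72  1.48  0.08  1.58 -1.68] xyaw -71.17 down [-0.007 -0.004 -1.   ] g 0.442 F [-0.2  0.3 -1.1]
.52,0,.36 [ 0.746 -0.007 -0.142]
.51,-.16,.36 [ 0.741  0.003 -0.305]
```

```bash
python3 -m pendant '{"offset":[[0.2,0,-0.04],[0.4,0,-0.08],[0.6,0,-0.11],[0.75,0,-0.14],[0.75,0,-0.14],[0.75,0,-0.14]],"turn":[[0,0,0],[0,0,0],[0,0,0],[0,0,0],[0,0,0],[0,0,0]]}'; python3 -m pendant '{"offset":[[0.2,0,-0.08],[0.4,0,-0.16],[0.6,0,-0.24],[0.74,0,-0.3],[0.74,0,-0.3],[0.74,0,-0.3]],"turn":[[0,0,0],[0,0,0],[0,0,0],[0,0,0],[0,0,0],[0,0,0]]}'; python3 go.py .53,-.20,.36
```

```text
clock: 9.28
position: [0.5205, 0.0009, 0.3585]
ee_rot: [0.578, -0.412, 0.409, -0.573]
ft_force: [0.4, 0.8, -2.1]
grip_width: 0.431
clock: 10.02
position: [0.5122, -0.1567, 0.359]
ee_rot: [0.578, -0.412, 0.409, -0.574]
ft_force: [0.4, 0.2, -2.1]
grip_width: 0.436
10.025 [ 0.5122 -0.1567  0.359 ] [ 0.63  0.13 -0.47  1.45  0.06  1.58 -1.07] xyaw -70.91 down [-0.007 -0.002 -1.   ] g 0.436 F [ 0.4  0.2 -2.1]
.53,-.20,.36 [ 0.234 -0.005  0.013]
```

```bash
python3 -m pendant '{"offset":[[0.1,0,0],[0.23,0,0.01],[0.23,0,0.01],[0.23,0,0.01],[0.23,0,0.01],[0.23,0,0.01]],"turn":[[0,0.2,0],[0,0.4,0],[0,0.6,0],[0,0.8,0],[0,1,0],[0,1,0]]}'; python3 -m pendant '{"offset":[[0,0,0],[0,0,0],[0,0,0],[0,0,0]],"turn":[[0,0.2,0],[0,0.41,0],[0,0.41,0],[0,0.41,0]]}'; python3 - <<'E'
from h import *
for n in('top','side'):snap(n,n+'4')
a=np.load('top4.npz')['p'];b=np.load('side4.npz')['p']
cv2.imwrite('pics/over.png',np.hstack([cv2.resize(x,(400,400))[:,:,::-1] for x in(a[130:300,250:420],b[50:220,130:300])]))
E
python3 go.py .5298,-.2005,.2 .5298,-.2005,.1
```

```text
clock: 10.78
position: [0.5296, -0.1976, 0.3592]
ee_rot: [-0.379, 0.599, -0.598, 0.374]
ft_force: [0.2, 0.1, -1.7]
grip_width: 0.441
clock: 11.28
position: [0.5298, -0.1971, 0.3592]
ee_rot: [-0.28, 0.651, -0.65, 0.275]
ft_force: [0.1, 0.1, -2.4]
grip_width: 0.436
11.375 [ 0.5297 -0.1974  0.3592] [ 0.57  0.19 -0.36  1.38  0.07  1.59 -2.11] xyaw -133.94 down [-0.007 -0.002 -1.   ] g 0.437 F [ 0.1 -0.5 -1.6]
.5298,-.2005,.2 [0.006 0.796 0.014]
.5298,-.2005,.1 [-0.003  0.5    0.002]
```

View pics/over.png

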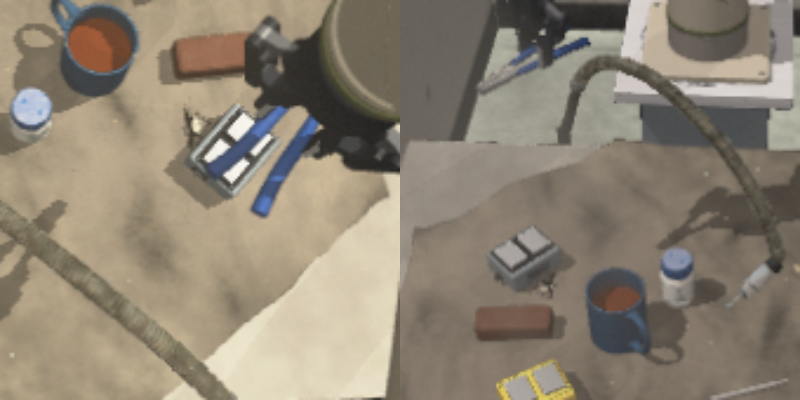

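```bash
python3 -m pendant '{"offset":[[0,0.3,0.01],[0,0.6,0.01],[0,0.9,0.01],[0,0.9,0.01],[0,0.9,0.01],[0,0.9,0.01]],"turn":[[0.005,0.015,0.008],[0.005,0.015,0.008],[0.005,0.015,0.008],[0.005,0.015,0.008],[0.005,0.015,0.008],[0.005,0.015,0.008]]}'; cat > m5.py <<'E'
from h import *
import sys
T=sys.argv[1]
o=manip.get_obs();R=Ro.from_quat(o['ee_rot']).as_matrix()
for n in('side','top'):
    p,d=snap(n,n+T);W=cloud(n,d);L=(W-o['position'])@R
    k=(abs(L[...,0])<.04)&(abs(L[...,1])<.022)&(abs(L[...,2])<.115)
    print(n,'maxz',np.percentile(L[k][:,2],[0,99,100]).round(4))
    for a in np.arange(-.09,.1,.02):
        kk=k&(L[...,2]>a)&(L[...,2]<a+.02)
        if kk.sum()>3:q=L[kk];print(round(a,3),kk.sum(),np.percentile(q[:,0],[3,50,97]).round(4),np.percentile(q[:,1],[5,50,95]).round(4))
    if n=='side':
        B=np.s_[130:190,150:215];Q=W[B].reshape(-1,3);m=(Q[:,2]>.047)&(Q[:,2]<.056)&(p[B].reshape(-1,3).min(1)>130)
        print('poles z',m.sum(),np.median(Q[m],0))
E
python3 m5.py 5; python3 go.py .5298,-.2005,.1
```

```text
clock: 12.12
position: [0.5316, -0.1995, 0.1823]
ee_rot: [0.272, -0.651, 0.654, -0.274]
ft_force: [-0.2, 0.4, -1.8]
grip_width: 0.435
side maxz [-0.0649  0.0976  0.0992]
-0.07 19 [-0.0308 -0.0252 -0.002 ] [-0.0127 -0.0086 -0.0043]
-0.05 21 [-0.0263 -0.0216 -0.0147] [-0.0102 -0.0083 -0.0023]
-0.03 18 [-0.0254 -0.0204  0.0046] [-0.0119 -0.008  -0.0026]
-0.01 48 [-0.0352  0.0107  0.0212] [-0.0205 -0.0099 -0.0025]
0.01 48 [-0.028  -0.0118  0.0223] [-0.0189 -0.0068 -0.0002]
0.03 34 [-0.0144 -0.0069  0.0102] [-0.0091 -0.0049  0.0008]
0.05 39 [-0.0147 -0.0059  0.0076] [-0.0111 -0.0052  0.0013]
0.07 35 [-0.0143 -0.0059  0.0078] [-0.0096 -0.0045  0.0009]
0.09 16 [-0.0115 -0.0046  0.0021] [-0.0075 -0.0042  0.0034]
poles z 139 [ 0.58276205 -0.24786901  0.0503197 ]
top maxz [-0.0719  0.0004  0.0018]
-0.09 9 [-0.022  -0.0163  0.025 ] [-0.0117 -0.0068 -0.0027]
-0.07 111 [-0.0253  0.0159  0.0293] [-0.014  -0.0113 -0.0075]
-0.05 97 [-0.0209  0.0122  0.0244] [-0.0131 -0.0104 -0.0075]
-0.03 106 [-0.0204  0.0109  0.0234] [-0.0139 -0.0103 -0.0062]
-0.01 56 [-0.0264  0.0109  0.031 ] [-0.0156 -0.0107 -0.0057]
12.225 [ 0.531  -0.1994  0.1813] [ 0.58  0.26 -0.35  1.67  0.1   1.22 -2.14] xyaw -134.6 down [ 0.004 -0.002 -1.   ] g 0.438 F [ 0.4  0.2 -1.5]
.5298,-.2005,.1 [ 0.009  0.407 -0.002]
```

```bash
python3 -m pendant '{"offset":[[0.01,0.2,0],[0.01,0.4,0],[0.01,0.4,0],[0.01,0.4,0]],"turn":[[0,0,0],[0,0,0],[0,0,0],[0,0,0]]}'; python3 go.py .529,-.2002,.064
```

```text
clock: 12.72
position: [0.5311, -0.2013, 0.1034]
ee_rot: [0.271, -0.651, 0.654, -0.275]
ft_force: [0.0, -0.5, -1.7]
grip_width: 0.437
12.725 [ 0.5311 -0.2013  0.1034] [ 0.58  0.33 -0.35  1.76  0.13  1.07 -2.16] xyaw -134.59 down [ 0.006 -0.002 -1.   ] g 0.437 F [ 0.  -0.5 -1.7]
.529,-.2002,.064 [ 0.004  0.197 -0.012]
```

```bash
python3 -m pendant '{"offset":[[0.004,0.1,-0.012],[0.004,0.195,-0.012],[0.004,0.195,-0.012],[0.004,0.195,-0.012],[0.004,0.195,-0.012]],"turn":[[-0.007,0,-0.004],[-0.007,0,-0.004],[-0.007,0,-0.004],[-0.007,0,-0.004],[-0.007,0,-0.004]]}'; python3 m5.py 6; python3 go.py .529,-.2002,.058;python3 - <<'E'
from h import *
a=np.load('top6.npz')['p'];b=np.load('side6.npz')['p']
cv2.imwrite('pics/near.png',np.hstack([cv2.resize(x,(400,400),interpolation=cv2.INTER_CUBIC)[:,:,::-1] for x in(a[150:250,300:400],b[110:180,150:220])]))
E
```

```text
clock: 13.35
position: [0.5294, -0.2003, 0.0649]
ee_rot: [0.273, -0.652, 0.653, -0.273]
ft_force: [0.1, -0.0, -1.6]
grip_width: 0.434
side maxz [-0.0677  0.1106  0.1133]
-0.07 22 [-0.0286 -0.0221  0.0245] [-0.0148 -0.0092 -0.003 ]
-0.05 17 [-0.0248 -0.0219 -0.0127] [-0.0165 -0.008  -0.0021]
-0.03 14 [-0.0218 -0.0186  0.0173] [-0.0134 -0.0064 -0.003 ]
-0.01 41 [-0.0338  0.0088  0.0193] [-0.0209 -0.0108 -0.0059]
0.01 42 [-0.0231 -0.      0.0202] [-0.0166 -0.0074  0.0181]
0.03 73 [-0.0334 -0.0107  0.0082] [-0.0104  0.013   0.0214]
0.05 79 [-0.0345 -0.0099  0.0059] [-0.0113  0.0116  0.0208]
0.07 74 [-0.0341 -0.0092  0.0056] [-0.0098  0.0139  0.0212]
0.09 80 [-0.0343 -0.0055  0.0201] [-0.0063  0.0153  0.0214]
poles z 58 [ 0.59980259 -0.25673468  0.05038274]
top maxz [-0.0719 -0.004  -0.0023]
-0.09 10 [-0.0242 -0.0167  0.0262] [-0.0132 -0.0096 -0.0035]
-0.07 82 [-0.0254  0.0157  0.0289] [-0.0148 -0.0118 -0.0079]
-0.05 72 [-0.0214 -0.0104  0.0239] [-0.0135 -0.0106 -0.0068]
-0.03 81 [-0.0206  0.0108  0.0238] [-0.0141 -0.0104 -0.008 ]
-0.01 27 [-0.0293 -0.0087  0.0308] [-0.017  -0.0109 -0.0079]
13.45 [ 0.5294 -0.2003  0.0649] [ 0.57  0.38 -0.34  1.79  0.15  1.   -2.18] xyaw -134.6 down [ 0.001 -0.001 -1.   ] g 0.437 F [-0.1  0.2 -1.7]
.529,-.2002,.058 [ 0.001  0.034 -0.002]
```

View pics/near.png

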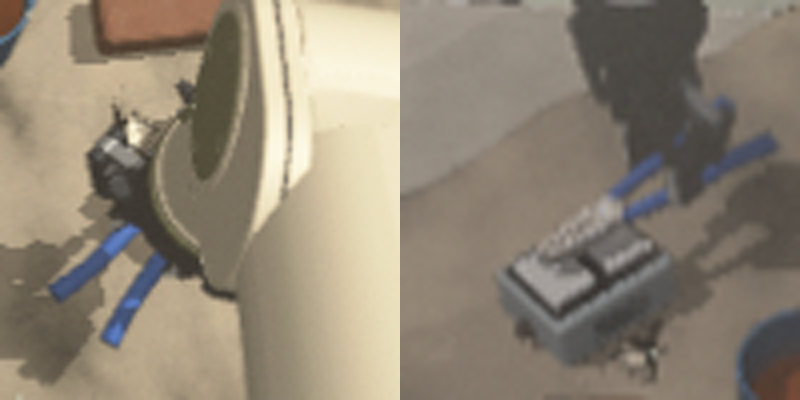

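```bash
cat > m7.py <<'E'
from h import *
import sys
o=manip.get_obs();R=Ro.from_quat(o['ee_rot']).as_matrix()
# gap in side camera from side0: bright poles -> two components
def gap():
    f=np.load('side0.npz');p,W=f['p'],cloud('side',f['d'])
    Z=W[...,2];m=np.zeros(Z.shape,np.uint8);B=np.s_[140:175,160:205];m[B]=(Z[B]>.044)&(Z[B]<.056)&(p[B].min(-1)>125)
    n,l,st,_=cv2.connectedComponentsWithStats(m,connectivity=4);P=[]
    for i in range(1,n):
        if st[i,4]>25:
            r=cv2.minAreaRect((W[l==i][:,:2]*1000).astype(np.float32));print(st[i,4],r);P.append(r[0])
    return np.array(P).mean(0)/1000
g=gap();print('gap side',g)
f=np.load(f'side{sys.argv[1]}.npz');W=cloud('side',f['d']);L=(W-o['position'])@R
k=(abs(L[...,0])<.03)&(L[...,1]<.004)&(L[...,1]>-.015)&(L[...,2]>.03)&(L[...,2]<.12);q=L[k]
print('jaw pts',k.sum(),'x',np.percentile(q[:,0],[3,50,97]).round(4),'tip',np.percentile(q[:,2],[95,99,100]).round(4),'y hist',np.percentile(q[:,1],[3,10,25,50,75,90,97]).round(4))
gl=R.T@(np.r_[g,.05]-o['position']);print('gap in tool (side)',gl.round(4)); gl=R.T@(np.array([.577,-.247,.05])-o['position']);print('gap in tool (top)',gl.round(4))
E
python3 m7.py 6
```

```text
80 ((565.2367553710938, -233.48916625976562), (49.64986801147461, 32.25956726074219), 43.211700439453125)
85 ((596.66796875, -262.8870544433594), (50.85569763183594, 31.606281280517578), 47.807613372802734)
gap side [ 0.58095236 -0.24818811]
jaw pts 108 x [-0.0136 -0.0042  0.0081] tip [0.095  0.0965 0.0985] y hist [-0.0125 -0.011  -0.0087 -0.0068 -0.0039 -0.002   0.001 ]
gap in tool (side) [-0.0022  0.015   0.0703]
gap in tool (top) [-0.0002  0.015   0.0666]
```

```bash
python3 -m pendant '{"offset":[[0.001,0.02,0.002],[0.001,0.035,0.002],[0.001,0.035,0.002],[0.001,0.035,0.002],[0.001,0.035,0.002],[0.001,0.035,0.002]],"turn":[[0,0,0],[0,0,0],[0,0,0],[0,0,0],[0,0,0],[0,0,0]]}'; python3 m5.py 8 >/dev/null; python3 m7.py 8; python3 go.py .529,-.2002,.058;python3 - <<'E'
from h import *
a=np.load('top8.npz')['p'];b=np.load('side8.npz')['p']
cv2.imwrite('pics/final.png',np.hstack([cv2.resize(x,(400,400),interpolation=cv2.INTER_CUBIC)[:,:,::-1] for x in(a[90:290,210:410],b[110:180,150:220])]))
print(manip.get_obs()['joint_velocities'].round(4))
E
```

```text
clock: 14.2
position: [0.5295, -0.2008, 0.0579]
ee_rot: [0.273, -0.652, 0.653, -0.273]
ft_force: [0.3, 0.2, -2.7]
grip_width: 0.435
80 ((565.2367553710938, -233.48916625976562), (49.64986801147461, 32.25956726074219), 43.211700439453125)
85 ((596.66796875, -262.8870544433594), (50.85569763183594, 31.606281280517578), 47.807613372802734)
gap side [ 0.58095236 -0.24818811]
jaw pts 111 x [-0.0186 -0.0051  0.0094] tip [0.0931 0.0972 0.0974] y hist [-0.0118 -0.0102 -0.0085 -0.0064 -0.0033  0.0008  0.0026]
gap in tool (side) [-0.0023  0.008   0.0699]
gap in tool (top) [-0.0004  0.008   0.0662]
14.3 [ 0.5295 -0.2008  0.0579] [ 0.57  0.39 -0.34  1.79  0.15  0.99 -2.18] xyaw -134.59 down [ 0.001 -0.001 -1.   ] g 0.439 F [ 0.5 -0.5 -0.9]
.529,-.2002,.058 [-0.    -0.    -0.004]
[ 0.0009  0.001   0.0008 -0.0014  0.      0.0025  0.0017]
```

View pics/final.png

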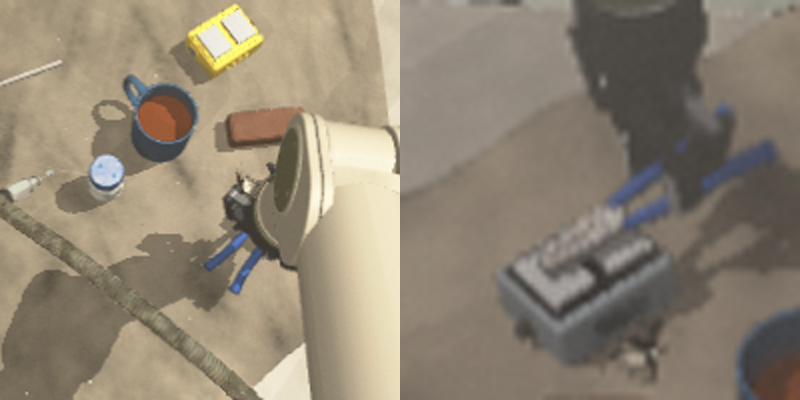

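```bash
python3 -m pendant '{"offset":[[0,0.006,0],[0,0.006,0],[0,0.006,0],[0,0.006,0],[0,0.006,0],[0,0.006,0]],"turn":[[0,0,0],[0,0,0],[0,0,0],[0,0,0],[0,0,0],[0,0,0]]}'; python3 go.py; python3 -c "
from workcell import manip
print(manip.hand_in())"
```

```text
clock: 15.05
position: [0.5295, -0.2008, 0.0567]
ee_rot: [0.273, -0.652, 0.653, -0.273]
ft_force: [0.1, -0.3, -1.8]
grip_width: 0.435
15.05 [ 0.5295 -0.2008  0.0567] [ 0.57  0.39 -0.34  1.79  0.15  0.99 -2.18] xyaw -134.59 down [ 0.001 -0.001 -1.   ] g 0.435 F [ 0.1 -0.3 -1.8]
the job is handed in; nothing more can be done
None
```

I gripped the pliers across their sides near the centre of mass and carried them over the shaft with the gripper fingertips about 36 cm above the bench. I turned them to line up with the poles, lowered them over the demagnetiser, and handed the job in at 15.05 s, still holding them.

**Last checks:**
- **Position:** the jaw middle is within about 1–3 mm of the gap, and the two cameras agree to that order once each one's own reading of the gap is used.
- **Alignment:** the heading is -44.6°, against measured pole headings of -43.6° to -44.9°. The tool is level to about 0.1°; the last depth check, higher up, suggested the pliers dip less than 1° at the nose.
- **Height:** the jaw middle is about 10 mm above the pole tops by the depth image, or about 13 mm by the grasp geometry. The two disagree by roughly 3 mm, so I settled between them. I did not re-image after the last 1 mm lowering.
- **Contact and motion:** the wrist force showed only the pliers' weight (about 2 N) at the end, and the arm was still. The only larger force I read was about 10 N against the bench while closing the gripper.
- **Bystanders:** in the last picture the mug and bottle stood where they started, and so did the visible part of the polishing bar. The arm hid the rest of the bar.

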